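Stopper the open reagent jar and check that the stopper rocks free

ROBOT

A 7-joint arm with a two-finger parallel gripper is mounted at the origin on the work surface. World frame = base frame: x ahead of the robot, y to its left, z up, the work surface at z = 0. Lengths are in mm, angles in rad, forces in N, time in s.
With the tool pointing down it reaches from about 400 to 875 mm from the base axis. Payload 4.4 kg.
Tool frame: the origin (TCP) lies midway between the tips of the shut fingers; the grasp point (between the pads) lies 19 mm behind it (ctrl.pinch_z is the distance from the TCP to the grasp point, in mm); z points along the fingers, y is the line along which they close (so a half turn about z gives the same grasp; the last joint's range is limited). The gripper opens to 85 mm and grips with 20 to 120 N. Pads are 22 mm wide; open, the fingers measure 114 mm over their backs; the gripper's body (76 mm by 85 mm) begins 54 mm behind the grasp point. The pads swing forward as they close: fully open they stand 13 mm farther back than shut.
Start: joints at [-1.384, 0.628, 0.038, 1.517, -0.027, 0.996, -0.02], TCP at [162.55, 629.361, 231.313] pointing down, gripper open.
Joint ranges: [-3.06, 3.06], [-0.37, 2.12], [-1.25, 1.32], [0.18, 2.47], [-1.1, 4.24], [0.23, 1.98], [-2.94, 2.94]. Speed limits (rad/s): [2.57, 2.57, 3.14, 3.14, 3.14, 3.14, 3.14].

INTERFACE

Orientations are given as [roll, pitch, yaw] about the fixed x, y, z axes, in that order (R = Rz(yaw) Ry(pitch) Rx(roll)).
In Python, from cell import read_state, cams, order, ctrl gives the robot as it stands.
- The arm moves only by the tool move_arm, never from a script. Its argument "targets" is text: rows parted by semicolons, each of 7 numbers parted by spaces: the gripper's target within -1 to 1 (fully open at 1, half-way at 0, shut at -1), then the shift along the tool's x, y, z in cm, then the turn, a rotation vector about the tool's x, y, z in degrees. A call has 1 to 5 rows; each row shifts and turns the commanded pose from where the row before left it, along the tool's axes as they then stand; what a row does not reach is not made up. A row lasts 1/12 s, in which the tool goes at most 41.7 mm and 7.16 degrees, less where a joint would pass 70% of its speed; a pose out of reach is approached as far as the arm can. A call with a gripper value outside its range is refused whole. The fingers move at their own pace and stop on an object; the grip force is fixed at half the most. Time passes only in rows, so rows that do not move let the fingers close. It gives the time, the measured TCP pose, the force, the opening and the grip force at its end, in the units of the state.
- read_state(): the state, without advancing time (a new reading comes with each control period).
- cams.get_image(name): name is "scene" or "side" or "wrist"; returns a dict with "color" (400x640x3 uint8, red, green, blue), "fovy" (degrees; the focal length in pixels is half the picture's height over the tangent of half this angle, whatever the lens; pixels are square), "cx", "cy" (the principal point, pixels), "rvec" (rotation vector, rad) and "tvec" (3), from world to camera coordinates, as OpenCV has them. Camera axes: x right, y down, z forward; pixel columns grow to the right and rows downward; lengths in mm; the calibration is good to about 2 mm. The wrist camera is an equidistant fisheye: a pixel r from the principal point sees the ray r / f radians off the axis. A picture is of the moment at which its call begins. There is no depth.
- order.finish_job(): hands the job in; it is judged then, once.
The state is a dict: "clock": time; "qpos": joint angles; "qd": joint speeds; "tau": joint torques, N m; "eef_pos": TCP position; "tool_rot": TCP orientation; "force": force on the tool from outside, world axes, zero at the start; "torque": the same for the moment, N m; "width": finger opening in mm; "gripper_force": force on a finger pad.
Only numpy, scipy, OpenCV 4.12 (cv2) and the standard library are available. Lean on these libraries where they do the work, as an engineer would, in place of code of your own. Each camera call takes 0.05 s, during which the arm holds its last target. There are 200 camera calls.

TASK

Close the open brown jar with the white tapered stopper that fits its neck, the middle-sized of the three, setting it upright and fully home. Then check that it has not jammed: ease it up about a centimetre, so that it is still in the neck, rock it about ten degrees over to one side, set it fully home again and let go. Leave the jar standing where it is and do not disturb the small and the large stopper.

Things in the scene. Friction and masses are not known exactly. Their poses are not given: they have to be found in the camera images.
- stopper_center (a point): The stopper to use, middle of three white ones standing on their narrow ends. 86 mm tall, 180 g: a cone 32 mm across at the foot, 63 mm across at 42 mm height, flat there; on it an upright round knob, 26 mm across, 42 to 86 mm above the foot. This point: on the axis, 43 mm above the foot, 21 mm below the knob's middle; z up through the knob, yaw meaningless.
- jar_mouth (a point): Mouth centre of the open brown glass jar, in its rim's plane, 125 mm up; z up. Body 110 mm across, 2.1 kg, loose. The neck is a cup tapering from 60 mm across at the rim to 32 mm 38 mm below, slippery, never locking. Fully home, the stopper's centre is 5 mm above this point. Raised 11 mm it can lean 10 degrees about a point 20 mm below the rim. The same jar with a flat black cap is not meant.
- small_stopper_center (a point): The small stopper, too small for the jar; to be left alone. 56 mm tall, 42 mm across at its widest, knob 20 mm across. This point is on its axis, 28 mm above its foot.
- large_stopper_center (a point): The large stopper, too large for the jar; to be left alone. 107 mm tall, 83 mm across at its widest, knob 34 mm across. This point is on its axis, 53 mm above its foot.
Things that resemble listed ones, but are neither listed nor needed, are in the scene too. Leave any red look-alike of the part that bears jar_mouth alone.

How it is judged:
By the outcome, as a careful person would: the job done as asked, in the order asked, and still so for the second after the job is handed in, with the robot touching nothing.
It also fails if it takes over 40 s, if anything falls off the work surface, if the arm or the gripper's body presses on something with over 40 N, if the wrist force passes 120 N, or if a joint passes its speed limit or range.

## Working session

There is one attempt and no reset: what is moved stays moved. The work goes in short steps, Python scripts to look and compute and a tool call to move; the robot and the scene stay as the last step left them, time stands still between calls to the robot, and variables do not carry over. Pictures are saved under pics/ and viewed, at most 10 in all, crops included, and the job is handed in when it is done.

Besides the shell and the picture viewer there is one more tool, called after "Request:" as name(argument=value, ...) on one line, values as JSON. move_arm: Moves the arm, as the interface text tells. Its arguments: {"type":"object","properties":{"targets":{"type":"string"}},"required":["targets"]}

```bash
mkdir -p pics; cat > h.py <<'E'
import numpy as np, cv2
from cell import read_state, cams, order, ctrl
def get(n):
    d=cams.get_image(n); d['R']=cv2.Rodrigues(np.array(d['rvec'],float))[0]; d['t']=np.array(d['tvec'],float).ravel()
    d['f']=200/np.tan(np.radians(d['fovy'])/2); d['n']=n; return d
def ray(d,u,v):
    x,y=u-d['cx'],v-d['cy']
    if d['n']=='wrist':
        r=np.hypot(x,y)+1e-9; th=r/d['f']; c=np.array([x/r*np.sin(th),y/r*np.sin(th),np.cos(th)])
    else: c=np.array([x/d['f'],y/d['f'],1])
    return -d['R'].T@d['t'], d['R'].T@c
def plane(d,u,v,z):
    o,r=ray(d,u,v); return o+r*(z-o[2])/r[2]
def proj(d,P):
    c=d['R']@np.array(P,float)+d['t']
    if d['n']=='wrist':
        r=np.hypot(c[0],c[1]); th=np.arctan2(r,c[2]); k=d['f']*th/(r+1e-9); return c[0]*k+d['cx'],c[1]*k+d['cy']
    return c[0]/c[2]*d['f']+d['cx'],c[1]/c[2]*d['f']+d['cy']
def save(d,n): cv2.imwrite('pics/'+n+'.png',d['color'][:,:,::-1])
E
python3 - <<'E'
from h import *
ds=[get(n) for n in('scene','side')]
for d in ds: print(d['n'],d['fovy'],d['cx'],d['cy'],-d['R'].T@d['t'],d['R'][2])
cv2.imwrite('pics/a.png',np.vstack([d['color'][:,:,::-1] for d in ds])[:, :] if 0 else ds[0]['color'][:,:,::-1]); save(ds[1],'b'); save(get('wrist'),'c')
print(read_state(),ctrl.pinch_z)
E
```

```text
scene 52.133698608251144 318.04359714978546 201.20507897689458 [1277.19419245  -23.31842917  738.73872925] [-0.78102686 -0.03040693 -0.62375673]
side 53.23338845611875 308.0953392190392 208.50775832468872 [237.24489555 527.57215663 796.27628343] [ 0.25828923 -0.6291125  -0.73314674]
{'clock': 0.15, 'qpos': array([-1.38381694,  0.62912099,  0.03843565,  1.51809762, -0.02696908,
        0.99633001, -0.02002035]), 'qd': array([ 0.00093871, -0.00214674,  0.00063247, -0.00463799,  0.00058761,
        0.00208285,  0.00178061]), 'tau': array([ 1.26721203e-03, -5.63791394e+01,  1.22784253e+00, -1.93648535e+01,
        1.11585631e-02,  7.41827069e-03, -9.13305570e-06]), 'eef_pos': array([162.41582684, 628.90449302, 230.62135245]), 'tool_rot': array([-3.14015441e+00,  2.38581987e-05,  2.88882098e+00]), 'force': array([-0.81272783, -0.14844852, -0.20592868]), 'torque': array([-0.00724855,  0.01784926,  0.01685162]), 'gripper_force': 0.0, 'width': 85.30592077854311} 18.700000000000003
```

View pics/a.png

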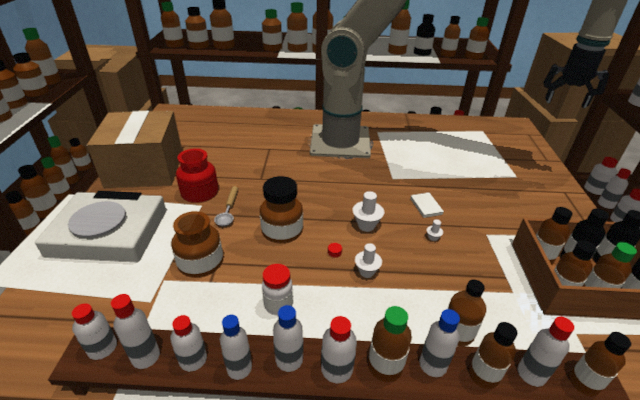

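View pics/b.png

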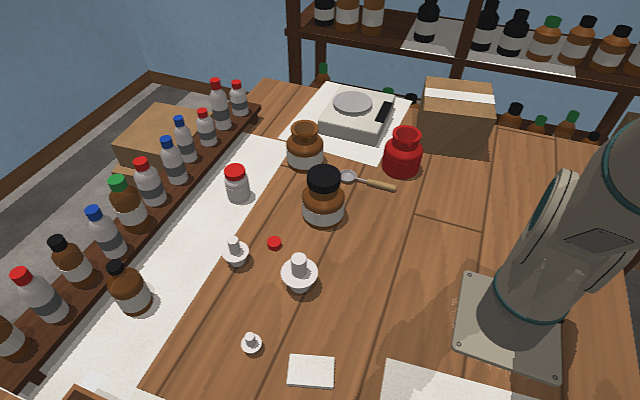

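The scene view shows the open jar at (195,243), the middle stopper at (368,262), the large one at (368,213) and the small one at (434,232). The side view shows the same four at (305,145), (235,252), (299,272) and (250,344).

```bash
python3 - <<'E'
from h import *
a,b=get('scene'),get('side')
def blob(d,box):
    x0,y0,x1,y1=box; c=d['color'][y0:y1,x0:x1].astype(int)
    m=((c.min(2)>105)&(c.max(2)-c.min(2)<28)).astype(np.uint8)
    n,l,s,ce=cv2.connectedComponentsWithStats(m); k=1+np.argmax(s[1:,4]); ys,xs=np.where(l==k)
    rows=[(y+y0,xs[ys==y].min()+x0,xs[ys==y].max()+x0) for y in sorted(set(ys))]
    return rows
def tri(p,q):
    o1,r1=ray(a,*p);o2,r2=ray(b,*q); r1/=np.linalg.norm(r1);r2/=np.linalg.norm(r2)
    s=np.linalg.lstsq(np.c_[r1,-r2],o2-o1,rcond=None)[0]; P,Q=o1+s[0]*r1,o2+s[1]*r2
    return ((P+Q)/2).round(1),np.linalg.norm(P-Q).round(1)
for n,ba,bb,h,w in(('mid',(345,238,392,280),(215,228,255,275),86,42),('large',(345,185,392,235),(275,245,325,300),107,53),('small',(420,215,450,245),(235,325,268,360),56,28)):
    ra,rb=blob(a,ba),blob(b,bb)
    print(n,ra[0],ra[-1],max(ra,key=lambda r:r[2]-r[1]),'|',rb[0],rb[-1],max(rb,key=lambda r:r[2]-r[1]))
    for d,r in((a,ra),(b,rb)):
        wd=max(r,key=lambda r:r[2]-r[1]); u=(wd[1]+wd[2])/2
        print(' disc',plane(d,u,wd[0],w).round(1),'width',np.linalg.norm(plane(d,wd[1]-.5,wd[0],w)-plane(d,wd[2]+.5,wd[0],w)).round(1))
        # back edge of knob top
        print(' knobtop back',plane(d,(r[0][1]+r[0][2])/2,r[0][0]-.5,h).round(1))
print('rim tri',tri((194,226),(305,129)),plane(a,194,226,125).round(1),plane(b,305,129,125).round(1))
A=cv2.resize(a['color'][200:280,150:250],None,fx=4,fy=4,interpolation=2); B=cv2.resize(b['color'][110:190,260:360],None,fx=4,fy=4,interpolation=2)
C=cv2.resize(a['color'][230:290,330:405],None,fx=5,fy=5,interpolation=2)[:,:375]; D=cv2.resize(b['color'][220:280,200:275],None,fx=5,fy=5,interpolation=2)
cv2.imwrite('pics/d.png',np.vstack([np.hstack([A,B]),cv2.copyMakeBorder(np.hstack([C,D])[:280],0,0,0,50,0)])[:,:,::-1])
E
```

```text
mid (np.int64(244), np.int64(367), np.int64(372)) (np.int64(270), np.int64(364), np.int64(375)) (np.int64(259), np.int64(356), np.int64(381)) | (np.int64(228), np.int64(215), np.int64(238)) (np.int64(264), np.int64(215), np.int64(215)) (np.int64(248), np.int64(215), np.int64(248))
 disc [611.7  71.   42. ] width 60.7
 knobtop back [605.4  69.5  86. ]
 disc [624.1  64.9  42. ] width 80.6
 knobtop back [641.9  43.7  86. ]
large (np.int64(192), np.int64(366), np.int64(372)) (np.int64(221), np.int64(367), np.int64(372)) (np.int64(208), np.int64(353), np.int64(382)) | (np.int64(252), np.int64(298), np.int64(299)) (np.int64(288), np.int64(296), np.int64(301)) (np.int64(270), np.int64(281), np.int64(317))
 disc [438.   75.1  53. ] width 79.5
 knobtop back [437.   74.1 107. ]
 disc [448.5  70.2  53. ] width 82.3
 knobtop back [452.4  60.2 107. ]
small (np.int64(226), np.int64(431), np.int64(438)) (np.int64(236), np.int64(433), np.int64(439)) (np.int64(232), np.int64(427), np.int64(442)) | (np.int64(332), np.int64(247), np.int64(251)) (np.int64(353), np.int64(250), np.int64(250)) (np.int64(344), np.int64(241), np.int64(261))
 disc [492.3 246.5  28. ] width 41.3
 knobtop back [499.  239.9  56. ]
 disc [476.5 253.   28. ] width 42.0
 knobtop back [483.3 241.6  56. ]
rim tri (array([ 600.6, -333.4,  115.1]), np.float64(10.1)) [ 616.6 -323.5  125. ] [ 595.5 -328.5  125. ]
```

View pics/d.png

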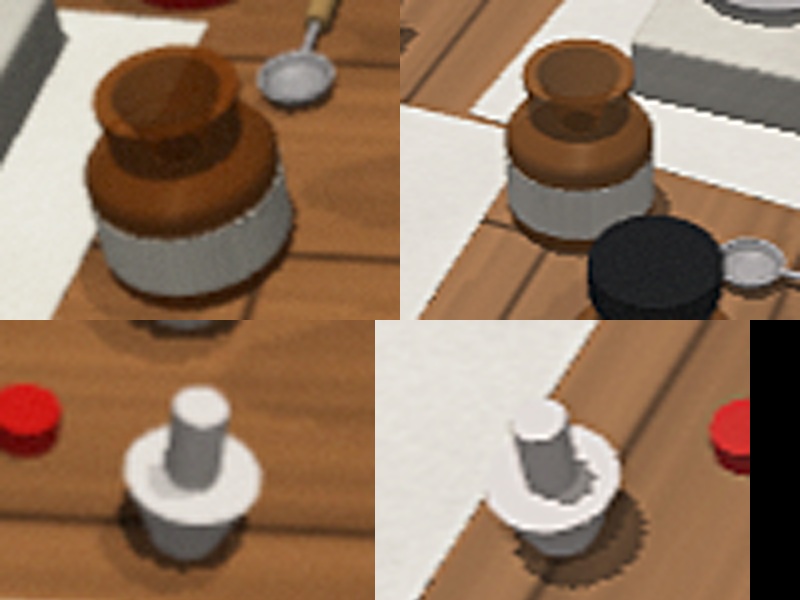

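The crops give the rim centre at scene (191.4,222) and side (304.3,128). The middle stopper's disc is at (368.2,260.2) and (235.4,251.2), and its knob top at (369.8,247.2) and (232.6,239.2).

```bash
cat >> h.py <<'E'
def tri(a,p,b,q):
    o1,r1=ray(a,*p);o2,r2=ray(b,*q); r1/=np.linalg.norm(r1);r2/=np.linalg.norm(r2)
    s=np.linalg.lstsq(np.c_[r1,-r2],o2-o1,rcond=None)[0]; P,Q=o1+s[0]*r1,o2+s[1]*r2
    return ((P+Q)/2).round(1),np.linalg.norm(P-Q).round(1)
E
python3 - <<'E'
from h import *
from scipy.spatial.transform import Rotation as Ro
a,b=get('scene'),get('side')
for n,p,q,z in(('rim',(191.4,222.1),(304.3,127.9),125),('disc',(368.2,260.2),(235.4,251.2),42),('knob',(369.8,247.2),(232.6,239.2),86)):
    print(n,tri(a,p,b,q),plane(a,*p,z).round(1),plane(b,*q,z).round(1))
w=get('wrist');R=Ro.from_euler('xyz',read_state()['tool_rot']).as_matrix()
print('tool axes\n',R.round(3)); print('wristcam in tool',(R.T@(-w['R'].T@w['t']-read_state()['eef_pos'])).round(1),(R.T@w['R'][2]).round(2),w['f'])
print('stopper in wrist',proj(w,(612,68,86)))
E
```

```text
rim (array([ 600.7, -335. ,  122.4]), np.float64(1.2)) [ 604.1 -333.1  125. ] [ 599.3 -332.6  125. ]
disc (array([612.5,  69.5,  39.6]), np.float64(2.3)) [615.6  70.1  42. ] [610.9  69.8  42. ]
knob (array([613.4,  68.8,  83.3]), np.float64(2.9)) [617.2  69.6  86. ] [611.5  69.   86. ]
tool axes
 [[-0.968  0.25  -0.   ]
 [ 0.25   0.968 -0.   ]
 [ 0.    -0.    -1.   ]]
wristcam in tool [ 8.01e+01 -1.00e-01 -1.43e+02] [-0.31 -0.    0.95] 309.70691628693146
stopper in wrist (np.float64(131.76220878950852), np.float64(426.78532245015276))
```

Request:
move_arm(targets="1 -2.88 -2.14 0 0 0 0; 1 -2.88 -2.14 0 0 0 0; 1 -2.88 -2.14 0 0 0 0; 1 -2.88 -2.14 0 0 0 0; 1 -2.88 -2.14 0 0 0 0")

```text
clock: 0.82
eef_pos: [276.1, 488.4, 231.5]
tool_rot: [3.141, 0.0, 2.889]
force: [0.5, -0.2, 0.2]
width: 85.7
gripper_force: 0.0
```

Request:
move_arm(targets="1 -2.88 -2.14 0 0 0 0; 1 -2.88 -2.14 0 0 0 0; 1 -2.88 -2.14 0 0 0 0; 1 -2.88 -2.14 0 0 0 0; 1 -2.88 -2.14 0 0 0 0")

```text
clock: 1.23
eef_pos: [388.8, 348.7, 231.6]
tool_rot: [3.141, 0.0, 2.889]
force: [0.7, 0.2, -0.1]
width: 85.5
gripper_force: 0.0
```

Request:
move_arm(targets="1 -2.88 -2.14 0 0 0 0; 1 -2.88 -2.14 0 0 0 0; 1 -2.88 -2.14 0 0 0 0; 1 -2.88 -2.14 0 0 0 0; 1 -2.88 -2.14 0 0 0 0")

```text
clock: 1.65
eef_pos: [501.5, 209.0, 231.6]
tool_rot: [3.141, 0.0, 2.889]
force: [0.0, 0.4, 0.7]
width: 85.1
gripper_force: 0.0
```

Request:
move_arm(targets="1 -2.88 -2.14 0 0 0 0; 1 -2.88 -2.14 0 0 0 0; 1 -2.88 -2.14 0 0 0 0; 1 -2.88 -2.14 0 0 0 0; 1 -2.88 -2.14 0 0 0 0")

```text
clock: 2.07
eef_pos: [614.1, 69.3, 231.4]
tool_rot: [3.141, 0.0, 2.889]
force: [0.4, 0.8, -0.2]
width: 85.6
gripper_force: 0.0
```

Request:
move_arm(targets="1 0 0 1.5 0 0 0; 1 0 0 1.5 0 0 0; 1 0 0 0 0 0 0; 1 0 0 0 0 0 0")

```text
clock: 2.4
eef_pos: [612.5, 71.0, 200.7]
tool_rot: [-3.141, -0.002, 2.889]
force: [0.4, 0.8, 1.0]
width: 85.4
gripper_force: 0.0
```

```bash
python3 - <<'E'
from h import *
w=get('wrist');save(w,'e');s=read_state();print(s['eef_pos'],s['tool_rot'],proj(w,(613.5,69.5,86)),proj(w,(613.5,69.5,42)))
E
```

```text
[613.16503434  71.3750594  201.60599086] [ 3.14136330e+00 -1.43321740e-04  2.88946456e+00] (np.float64(317.5251719546116), np.float64(191.86346800493376)) (np.float64(317.7205526009011), np.float64(178.78504119742374))
```

View pics/e.png

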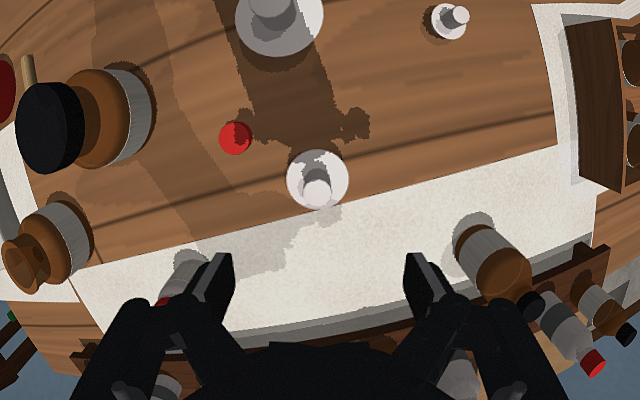

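The wrist view shows the middle stopper's knob top at (317,191) and its disc at (317,179), both within a pixel of the prediction. I'll descend and grip.

Request:
move_arm(targets="1 -0.1 -0.15 3.5 0 0 0; 1 0 0 3.5 0 0 0; 1 0 0 3.5 0 0 0; 1 0 0 3 0 0 0; 1 0 0 1.6 0 0 0")

```text
clock: 2.87
eef_pos: [612.4, 69.9, 48.0]
tool_rot: [-3.141, -0.003, 2.89]
force: [-0.7, -0.1, 0.3]
width: 85.2
gripper_force: 0.0
```

Request:
move_arm(targets="0 0 0 0 0 0 0; -1 0 0 0 0 0 0; -1 0 0 0 0 0 0; -1 0 0 0 0 0 0; -1 0 0 0 0 0 0")

```text
clock: 3.28
eef_pos: [615.1, 69.4, 52.2]
tool_rot: [3.14, 0.003, 2.889]
force: [1.1, 0.6, 1.6]
width: 25.7
gripper_force: 9.2
```

Request:
move_arm(targets="-1 0 0 0 0 0 0; -1 0 0 0 0 0 0; -1 0 0 0 0 0 0; -1 0 0 0 0 0 0; -1 0 0 0 0 0 0")

```text
clock: 3.7
eef_pos: [615.2, 69.3, 52.3]
tool_rot: [3.14, 0.003, 2.889]
force: [-0.9, -0.2, 6.4]
width: 24.4
gripper_force: 58.5
```

Request:
move_arm(targets="-1 0 0 -2 0 0 0; -1 0 0 -3.5 0 0 0; -1 0 0 -3.5 0 0 0; -1 0 0 -4 0 0 0; -1 0 0 -4 0 0 0")

```text
clock: 4.12
eef_pos: [613.0, 69.1, 222.1]
tool_rot: [-3.141, -0.001, 2.889]
force: [1.2, -0.9, -1.3]
width: 24.4
gripper_force: 59.1
```

Request:
move_arm(targets="-1 -0.59 -2.62 0 0 0 0; -1 -0.59 -2.62 0 0 0 0; -1 -0.59 -2.62 0 0 0 0; -1 -0.59 -2.62 0 0 0 0; -1 -0.59 -2.62 0 0 0 0")

```text
clock: 4.53
eef_pos: [609.1, -66.2, 220.8]
tool_rot: [3.142, 0.0, 2.889]
force: [0.7, -0.7, -2.1]
width: 24.4
gripper_force: 59.5
```

Request:
move_arm(targets="-1 -0.59 -2.62 0 0 0 0; -1 -0.59 -2.62 0 0 0 0; -1 -0.59 -2.62 0 0 0 0; -1 -0.59 -2.62 0 0 0 0; -1 -0.59 -2.62 0 0 0 0")

```text
clock: 4.95
eef_pos: [604.9, -200.4, 220.6]
tool_rot: [3.141, -0.0, 2.889]
force: [0.9, 0.3, -2.5]
width: 24.6
gripper_force: 59.5
```

Request:
move_arm(targets="-1 -0.59 -2.62 0 0 0 0; -1 -0.59 -2.62 0 0 0 0; -1 -0.59 -2.62 0 0 0 0; -1 -0.59 -2.62 0 0 0 0; -1 -0.59 -2.62 0 0 0 0")

```text
clock: 5.37
eef_pos: [600.6, -334.6, 220.5]
tool_rot: [3.141, -0.0, 2.889]
force: [0.4, -0.6, -2.8]
width: 24.4
gripper_force: 59.5
```

Request:
move_arm(targets="-1 0 0 0 0 0 0; -1 0 0 0 0 0 0; -1 0 0 0 0 0 0")

```text
clock: 5.62
eef_pos: [601.0, -332.6, 220.2]
tool_rot: [3.14, -0.001, 2.889]
force: [-0.2, 1.5, -2.9]
width: 24.4
gripper_force: 59.3
```

```bash
python3 - <<'E'
from h import *
w=get('wrist');a=get('scene');b=get('side');s=read_state();print(s['eef_pos'],s['tool_rot'],s['force'],s['width'])
for d in(w,a,b): print(d['n'],proj(d,(601.5,-333,125)))
A=cv2.resize(a['color'][150:280,130:260],(390,390),interpolation=2); B=cv2.resize(b['color'][60:190,240:370],(390,390),interpolation=2)
cv2.imwrite('pics/f.png',np.hstack([A,B])[:,:,::-1]); save(w,'g')
E
```

```text
[ 601.66998464 -331.60666137  220.37577713] [ 3.14045608e+00 -1.32481943e-04  2.89094893e+00] [-0.853545    0.09491918 -2.80086244] 24.886657346766153
wrist (np.float64(318.5081765210887), np.float64(198.04890293777711))
scene (np.float64(191.76728489524896), np.float64(221.32328673573454))
side (np.float64(303.6472990504163), np.float64(127.6561787474234))
```

View pics/g.png

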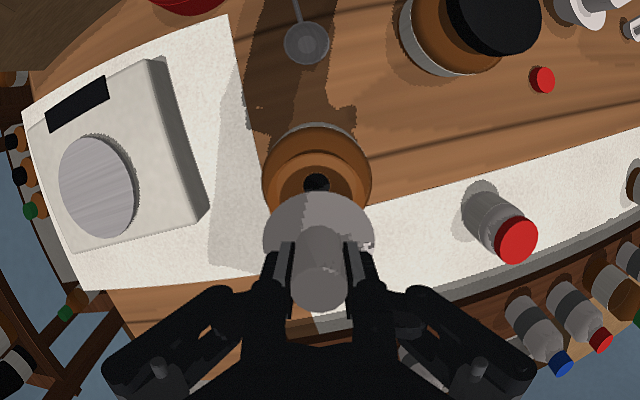

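View pics/f.png

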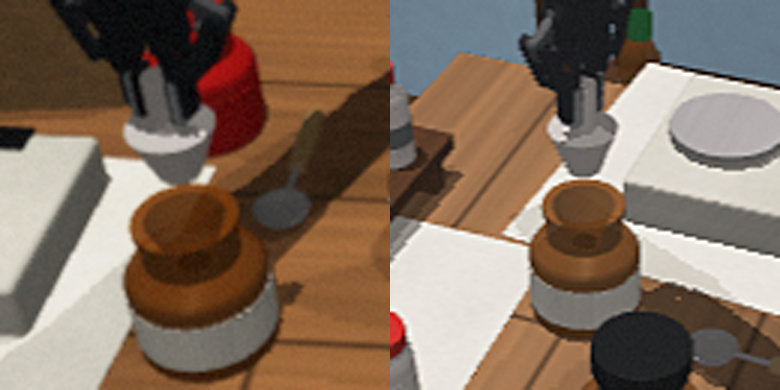

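The wrist and crop views show the stopper upright and above the mouth, with its disc at scene (186,193.5) and side (303.7,103). The rim is at (191.5,223.5) and (304.5,128).

```bash
python3 - <<'E'
from h import *
a=get('scene');b=get('side')
print(tri(a,(186.2,193.4),b,(303.7,103)),tri(a,(191.4,223.3),b,(304.5,128)))
print([proj(d,(601.5,-333,212)) for d in(a,b)])
for d,u,v in((a,186.2,193.4),(b,303.7,103)): print(plane(d,u,v,211))
for d,u,v in((a,191.4,222.5),(b,304.4,128)): print(plane(d,u,v,125))
E
```

```text
(array([ 600.2, -332. ,  204.4]), np.float64(2.3)) (array([ 601.1, -336. ,  120.2]), np.float64(3.3))
[(np.float64(184.5055621755823), np.float64(190.47621539550278)), (np.float64(303.14266668983237), np.float64(100.61369307751218))]
[ 609.94818475 -326.96584336  211.        ]
[ 596.36610536 -324.35713352  211.        ]
[ 605.46953895 -332.65761327  125.        ]
[ 598.90131915 -332.26341638  125.        ]
```

Request:
move_arm(targets="-1 0 -0.1 2 0 0 0; -1 0 -0.1 2 0 0 0; -1 0 0 1.5 0 0 0; -1 0 0 1 0 0 0; -1 0 0 0 0 0 0")

```text
clock: 6.28
eef_pos: [600.1, -334.2, 153.1]
tool_rot: [3.141, -0.003, 2.89]
force: [-1.3, 0.0, -2.5]
width: 24.6
gripper_force: 59.4
```

Request:
move_arm(targets="-1 0 0 0.3 0 0 0; -1 0 0 0.3 0 0 0; -1 0 0 0.2 0 0 0; -1 0 0 0 0 0 0")

```text
clock: 6.62
eef_pos: [601.2, -335.5, 147.7]
tool_rot: [-3.142, 0.001, 2.889]
force: [0.5, 0.5, -1.8]
width: 24.9
gripper_force: 59.4
```

```bash
python3 - <<'E'
from h import *
w=get('wrist');a=get('scene');b=get('side');s=read_state();print(s['eef_pos'],s['tool_rot'],s['force'],s['width'])
A=cv2.resize(a['color'][150:280,130:260],(390,390),interpolation=2); B=cv2.resize(b['color'][60:190,240:370],(390,390),interpolation=2)
cv2.imwrite('pics/i.png',np.hstack([A,B])[:,:,::-1])
E
```

```text
[ 601.06753932 -335.49155735  147.86075244] [-3.14149377e+00  1.08679068e-03  2.88883373e+00] [ 0.75364509  0.27562511 -1.75504888] 24.36597303067221
```

View pics/i.png

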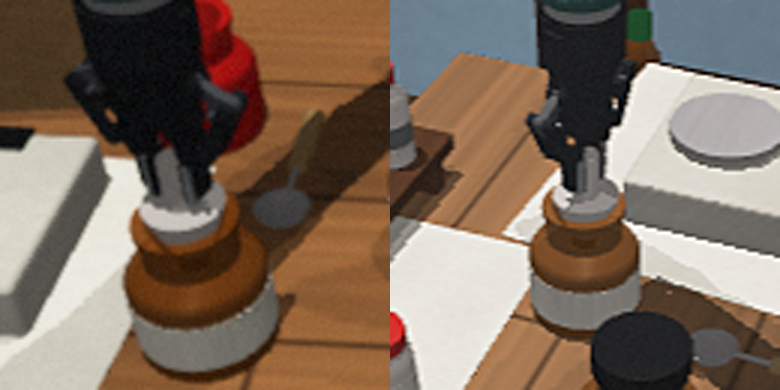

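The stopper's narrow end is in the neck and upright, with its disc about 1 px too far left in the scene view, so I'll shift it slightly toward +y and go down.

Request:
move_arm(targets="-1 0 0.15 0.2 0 0 0; -1 0 0 0.2 0 0 0; -1 0 0 0 0 0 0")

```text
clock: 7.02
eef_pos: [602.6, -334.7, 144.0]
tool_rot: [-3.141, 0.004, 2.889]
force: [3.2, -1.6, -1.0]
width: 24.6
gripper_force: 59.4
```

Request:
move_arm(targets="-1 0 0 0.15 0 0 0; -1 0 0 0.15 0 0 0; -1 0 0 0 0 0 0")

```text
clock: 7.27
eef_pos: [603.3, -335.4, 141.5]
tool_rot: [-3.14, 0.006, 2.889]
force: [5.2, -3.0, 0.2]
width: 24.5
gripper_force: 59.5
```

Request:
move_arm(targets="-1 0 0 0.1 0 0 0; -1 0 0 0 0 0 0; -1 0 0 0 0 0 0")

```text
clock: 7.52
eef_pos: [603.5, -335.5, 140.7]
tool_rot: [-3.14, 0.006, 2.889]
force: [6.1, -3.2, 1.4]
width: 24.5
gripper_force: 59.6
```

Request:
move_arm(targets="-1 -0.25 -0.1 0 0 0 0; -1 0 0 0.15 0 0 0; -1 0 0 0 0 0 0; -1 0 0 0 0 0 0")

```text
clock: 7.85
eef_pos: [604.0, -335.9, 139.8]
tool_rot: [-3.141, 0.002, 2.889]
force: [0.5, 0.4, 9.7]
width: 24.6
gripper_force: 60.7
```

Request:
move_arm(targets="-1 0 0 0.1 0 0 0; -1 0 0 0 0 0 0; -1 0 0 0 0 0 0")

```text
clock: 8.1
eef_pos: [604.1, -335.9, 139.7]
tool_rot: [-3.141, 0.002, 2.889]
force: [-0.5, 0.2, 14.6]
width: 24.4
gripper_force: 61.3
```

Request:
move_arm(targets="-1 0 0 -0.5 0 0 0; -1 0 0 -0.5 0 0 0; -1 0 0 -0.3 0 0 0; -1 0 0 0 0 0 0; -1 0 0 0 0 0 0")

```text
clock: 8.52
eef_pos: [602.2, -335.1, 149.0]
tool_rot: [3.141, -0.003, 2.889]
force: [-0.1, 0.2, -1.5]
width: 24.7
gripper_force: 59.3
```

Request:
move_arm(targets="-1 0 0 -0.15 0 0 0; -1 0 0 0 0 0 0; -1 0 0 0 0 0 0; -1 0 0 0 0 0 0")

```text
clock: 8.85
eef_pos: [603.0, -335.5, 151.0]
tool_rot: [3.141, -0.001, 2.889]
force: [-0.9, 0.2, -2.4]
width: 24.7
gripper_force: 59.3
```

Request:
move_arm(targets="-1 0 0.2 0.01 2.5 0 0; -1 0 0.2 0.01 2.5 0 0; -1 0 0 0 0 0 0")

```text
clock: 9.1
eef_pos: [605.1, -329.9, 151.0]
tool_rot: [-3.053, -0.0, 2.893]
force: [-1.5, -6.6, -0.9]
width: 24.3
gripper_force: 60.0
```

Request:
move_arm(targets="-1 0 0.2 0.01 2.5 0 0; -1 0 0.2 0.01 2.5 0 0; -1 0 0 0 0 0 0; -1 0 0 0 0 0 0")

```text
clock: 9.43
eef_pos: [605.0, -329.1, 150.8]
tool_rot: [-2.966, 0.0, 2.889]
force: [-0.3, -1.2, -1.8]
width: 24.0
gripper_force: 60.4
```

```bash
python3 - <<'E'
from h import *
from scipy.spatial.transform import Rotation as Ro
a=get('scene');b=get('side');s=read_state();R=Ro.from_euler('xyz',s['tool_rot']).as_matrix();print(s['eef_pos'],np.degrees(np.arccos(-R[2,2])),s['force'],s['torque'],s['width'])
A=cv2.resize(a['color'][150:280,130:260],(390,390),interpolation=2); B=cv2.resize(b['color'][60:190,240:370],(390,390),interpolation=2)
cv2.imwrite('pics/j.png',np.hstack([A,B])[:,:,::-1])
E
```

```text
[ 605.02763872 -328.96579938  150.68302349] 9.96293317277258 [ 0.09173982 -2.05208289 -0.32019133] [-0.22939628 -0.00940803 -0.0219742 ] 24.420110692053573
```

View pics/j.png

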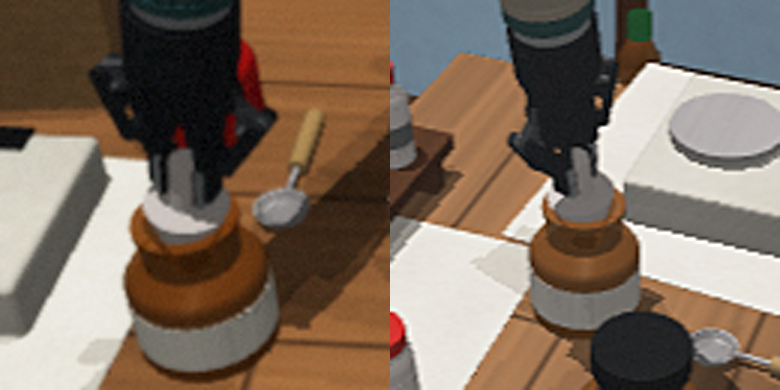

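The stopper leans about 10° in the neck at low force, and the jar has not moved. I'll bring it upright and set it home.

Request:
move_arm(targets="-1 0 -0.2 0.01 -2.5 0 0; -1 0 -0.2 0.01 -2.5 0 0; -1 0 -0.2 0.01 -2.5 0 0; -1 0 -0.2 0.01 -2.5 0 0; -1 0 0 0 0 0 0")

```text
clock: 9.95
eef_pos: [601.7, -339.0, 150.9]
tool_rot: [3.14, 0.0, 2.883]
force: [-0.2, -0.1, -1.8]
width: 24.6
gripper_force: 60.5
```

Request:
move_arm(targets="-1 0 0 0 0 0 0; -1 0 0 0.4 0 0 0; -1 0 0 0.3 0 0 0; -1 0 0 0 0 0 0; -1 0 0 0 0 0 0")

```text
clock: 10.37
eef_pos: [603.4, -334.7, 143.4]
tool_rot: [-3.142, -0.001, 2.89]
force: [0.4, -0.4, -1.8]
width: 24.5
gripper_force: 60.6
```

Request:
move_arm(targets="-1 0 0 0.25 0 0 0; -1 0 0 0.15 0 0 0; -1 0 0 0 0 0 0; -1 0 0 0 0 0 0")

```text
clock: 10.7
eef_pos: [603.9, -335.8, 140.1]
tool_rot: [-3.141, 0.002, 2.889]
force: [1.7, -1.3, -1.5]
width: 24.4
gripper_force: 60.9
```

Request:
move_arm(targets="-1 0 0 0.1 0 0 0; -1 0 0 0 0 0 0; -1 0 0 0 0 0 0")

```text
clock: 10.95
eef_pos: [604.0, -335.8, 139.9]
tool_rot: [-3.141, 0.002, 2.889]
force: [1.3, -1.3, 4.8]
width: 25.0
gripper_force: 61.3
```

Request:
move_arm(targets="-1 0 0 0.1 0 0 0; -1 0 0 0 0 0 0; -1 0 0 0 0 0 0")

```text
clock: 11.2
eef_pos: [604.1, -335.8, 139.8]
tool_rot: [-3.141, 0.002, 2.889]
force: [-0.3, -0.9, 10.0]
width: 24.3
gripper_force: 62.0
```

Request:
move_arm(targets="-0.2 0 0 0 0 0 0; 0 0 0 0 0 0 0; 0.3 0 0 0 0 0 0; 0.5 0 0 0 0 0 0; 0.5 0 0 0 0 0 0")

```text
clock: 11.62
eef_pos: [602.7, -335.3, 137.2]
tool_rot: [3.141, -0.001, 2.889]
force: [0.3, 0.2, -0.1]
width: 64.4
gripper_force: 0.0
```

Request:
move_arm(targets="0.5 0 0 -1.5 0 0 0; 0.5 0 0 -3 0 0 0; 0.5 0 0 -3.5 0 0 0; 0.5 0 0 -3.5 0 0 0; 0.5 0 0 0 0 0 0")

```text
clock: 12.03
eef_pos: [606.8, -337.7, 260.8]
tool_rot: [-3.138, 0.013, 2.889]
force: [0.6, -0.1, 1.0]
width: 63.9
gripper_force: 0.0
```

```bash
python3 - <<'E'
from h import *
w=get('wrist');a=get('scene');b=get('side');s=read_state();print(s['eef_pos'],s['force'],s['width'],s['clock'])
A=cv2.resize(a['color'][150:280,130:260],(390,390),interpolation=2); B=cv2.resize(b['color'][60:190,240:370],(390,390),interpolation=2)
cv2.imwrite('pics/k.png',np.vstack([np.hstack([A,B]),cv2.resize(a['color'][180:280,320:450],(780,200))])[:,:,::-1])
E
```

```text
[ 602.93767778 -335.40054913  252.75502691] [-0.34110139  0.89771156 -0.83624638] 64.24140888763866 12.1833
```

View pics/k.png

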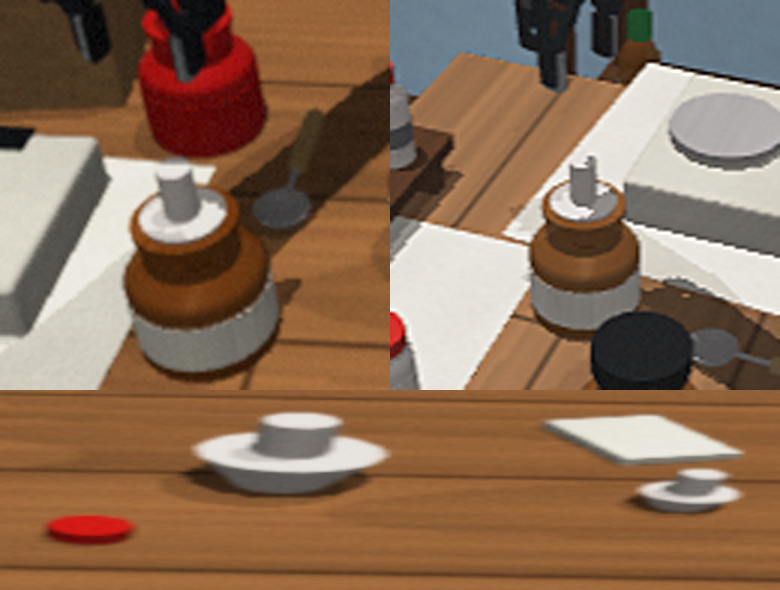

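The stopper sits upright and home in the jar (scene crop (178,205)), the jar has not moved, and the small and large stoppers are undisturbed.

```bash
python3 -c "
from cell import order; print(order.finish_job())"
```

```text
the job is handed in; nothing more can be done
None
```

I put the middle stopper in the open brown jar, eased it up 11 mm, rocked it 10°, set it fully home again, let go and handed the job in at about 12 s; the jar and the other two stoppers looked undisturbed in the last picture.

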